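# Turn out the pressed fig cake onto its board

### The job

The pressed fig cake is still in its steel tin, with its wooden board fitted in the tin's mouth. Turn tin and board over together, keeping the board in the mouth and not letting the cake drop, so that the board lies flat on the table with the tin upside down on it; then lift the tin off and put it down on the table clear of the board, leaving the cake sitting squarely on its board, almonds up. Leave the jar, its lid, the timer and the spatula where they are.

Things in the scene. Friction and masses are not known exactly. Their poses are not given: they have to be found in the camera images.
- tin: Steel tin, outside 64 (x) x 112 (y) x 52 high, 3 thick, 0.32 kg, mouth at +z (up at start). Origin: centre of its floor's outside. Only its +y end has a handle, a fixed loop; the -y end is bare and flat, fit to roll on. With the board in the mouth the pair is 62 high, all sides flush. Turned over on the board, the tin spans 10 to 62 above the table.
- tin_handle (a point): Middle of the loop handle's cross bar (10 mm round, parallel to the tin's x, 32 straight, arms 52 apart), on the bar's centre line: 98 from the tin's origin along its +y and 31 along its z, so at half the pair's height; 37 clear between bar and end wall. Pinched lightly, the bar turns between the fingers. Axes as the tin.
- board: Light wooden board, 0.09 kg: a lip 64 x 112 x 10 that rests on the tin's rim, and a plug 55 x 103 x 20 in the mouth, 1.5 clearance all round. Loose: past upright it can slide out along the table, so lead the tin towards it. Origin: centre of the plug's free face, z from plug to lip; at the start 32 above the tin's origin, z up. Turned over on the table: z down, origin 30 above the table.
- fig_cake: Firm dark brown fig cake block 55 (x) x 103 (y) x 28, 0.25 kg, loose in the tin: 1.5 clearance all round, 1 below the plug. Origin: centre of its almond-studded face, which lies on the tin's floor at the start; z away from that face. Turned out, almonds up: z down, origin 58 above the table.
- jam_jar: Bystander: glass jam jar with a knife in it, 76 across, 157 high, origin under its centre.
- jar_lid: Bystander: black jar lid lying inside up, 71 across, 15 high, origin under its centre.
- dial_timer: Bystander: white kitchen timer, 64 across, 44 high, origin under its centre.
- offset_spatula: Bystander: small spatula with a wooden handle, 271 long (x) by 23 by 21, origin under its centre.
Not all that is in view belongs to the job. Leave any orange look-alike of the tin alone.

How it is judged:
By the outcome, as a careful person would: the job done as asked, in the order asked, and still so for the second after the job is handed in, with the robot touching nothing.
It also fails if it takes over 58 s, if anything falls off the work surface, if the arm or the gripper's body presses on something with over 40 N, if the wrist force passes 120 N, or if a joint passes its speed limit or range.

### The arm

A 6-joint arm with a two-finger parallel gripper is mounted at the origin on a cart in front of the work surface, level with it; the furniture and walls round the work are solid. World frame = base frame: x ahead of the robot, y to its left, z up, the work surface at z = 0. Lengths are in m, angles in rad, forces in N, time in s.
With the tool pointing down it reaches from about 0.4 to 0.925 m from the base axis. Payload 12.5 kg.
Tool frame: the origin (TCP) lies at the centre of the arm's flange, where the gripper is bolted on; the fingertips stand 190 mm ahead of it and the grasp point (between the pads) lies 171 mm ahead of it; x points along the fingers, y is the direction in which the jaws open and shut, and the axes are right-handed (so a half turn about x gives the same grasp; the last joint's range is limited). The gripper opens to 95 mm and grips with 3 to 60 N. Pads are 20 mm wide; open, the fingers measure 119 mm over their backs; the gripper's body (75 mm by 180 mm) begins 59 mm behind the grasp point.
Start: joints at [1.114, 0.491, 1.559, -0, 1.092, -0.106], TCP at [0.215, 0.587, 0.405] pointing down, gripper open.
Joint ranges: [-3.1, 3.1], [-0.84, 2.19], [0.05, 2.79], [-1.13, 4.28], [0.06, 2.93], [-2.69, 2.69]. Speed limits (rad/s): [2.22, 2.22, 2.79, 3.14, 3.14, 3.14].

### API

Orientations are given as a rotation vector (axis times angle).
In Python, from station import telemetry, snapshot, camera_params, order gives the robot as it stands.
- The arm moves only by the tool jog_arm, never from a script. Its argument "increments" is a list of rows, each a list of 7 numbers: the opening, from -1 (shut) to 1 (fully open), so that 0 is half open, then the shift along the world's x, y, z in units of 15 cm (1.0 is 15 cm), then the turn, a rotation vector about the world's x, y, z in units of 45 degrees (1.0 is 45 degrees). A call has 1 to 10 rows; each row is the pose to reach, as a shift and turn from the pose commanded when the call began; what a row does not reach only later rows make up. A row lasts 1/8 s, in which the tool goes at most 62.5 mm and 10.7 degrees, less where a joint would pass 70% of its speed; a pose out of reach is approached as far as the arm can. A call with a number of a shift or a turn outside -1 to 1 is refused whole. A call with a gripper value outside its range is refused whole. The fingers move at their own pace and stop on an object; "newtons" is the grip in N (left out, the last holds). Time passes only in rows, so rows that repeat a pose let the fingers close. It gives the time, the measured TCP pose, the force and the opening at its end, in the units of the state.
- telemetry.get_state(): the state, without advancing time (a new reading comes with each control period).
- snapshot(name): name is "scene" or "side" or "wrist"; returns the picture (480x640x3 uint8, blue, green, red); there is no depth.
- camera_params(name): a dict with "fx", "fy", "cx", "cy" (pixels), "world_to_cam" (4x4, takes a point from world to camera coordinates). Camera axes: x right, y up, looking along -z (the intrinsics and any distortion apply to the point x, -y, -z); pixel columns grow to the right and rows downward; lengths in m; the calibration is good to about 2 mm. A picture is of the moment at which its call begins: read the wrist's pose just before it. camera_params takes no time and is no camera call; for the wrist camera it gives the pose at the moment of the call.
- order.close_job(): hands the job in, once; it reports no verdict.
The state is a dict: "clock": time; "q": joint angles; "joint_vel": joint speeds; "joint_torque": joint torques, N m; "eef_pos": TCP position; "tool_rot": TCP orientation; "ft_force": force on the tool from outside, world axes, zero at the start; "torque": the same for the moment, N m; "gripper_width": opening from 0.0 (shut) to 1.0 (fully open).
Only numpy, scipy, OpenCV 4.12 (cv2) and the standard library are available. Lean on these libraries where they do the work, as an engineer would, in place of code of your own. Each camera call takes 0.05 s, during which the arm holds its last target. There are 200 camera calls.

## Working session

There is one attempt and no reset: what is moved stays moved. The work goes in short steps, Python scripts to look and compute and a tool call to move; the robot and the scene stay as the last step left them, time stands still between calls to the robot, and variables do not carry over. Pictures are saved under pics/ and viewed, about 8 in all and at most 12, crops included, and the job is handed in when it is done.

Besides the shell and the picture viewer there is one more tool, called after ">>>" as a command line: name --pt "numbers of a row" for each row, then --argument value for the rest. jog_arm: Moves the arm, as the interface text tells. Its arguments: {"type":"object","properties":{"increments":{"type":"array","items":{"type":"array","items":{"type":"number","minimum":-1,"maximum":1}}},"newtons":{"type":"number"}},"required":["increments"]}

```bash
ls; mkdir -p pics; python3 - <<'E'
from station import telemetry, snapshot, camera_params
import cv2,numpy as np
for n in ("scene","side"):
    cv2.imwrite(f"pics/{n}0.png",snapshot(n)); p=camera_params(n); print(n,{k:(np.round(v,4).tolist()) for k,v in p.items()})
print(telemetry.get_state())
E
```

```text
pics
scene {'fx': 521.4453, 'fy': 521.4453, 'cx': 324.1129, 'cy': 243.1182, 'world_to_cam': [[0.7342, -0.6788, 0.013, -0.3187], [0.2607, 0.2996, 0.9178, -0.2169], [-0.6269, -0.6704, 0.3969, -0.8324], [0.0, 0.0, 0.0, 1.0]]}
side {'fx': 600.5706, 'fy': 600.5706, 'cx': 316.2285, 'cy': 246.934, 'world_to_cam': [[-0.9928, -0.1179, 0.0222, 0.579], [0.0778, -0.4919, 0.8672, -0.0165], [-0.0914, 0.8626, 0.4975, -1.5171], [0.0, 0.0, 0.0, 1.0]]}
{'clock': 0.1, 'q': array([ 1.11441131e+00,  4.91499019e-01,  1.55941696e+00, -2.01264050e-05,
        1.09168203e+00, -1.05614661e-01]), 'joint_vel': array([-0.00018521, -0.0010441 , -0.00081417, -0.00012121, -0.00054696,
        0.00077398]), 'joint_torque': array([ 2.65508985e-03, -6.13627052e+01, -2.58606899e+01,  6.94239093e-02,
        4.70704981e-02, -3.50346704e-05]), 'eef_pos': array([0.21473684, 0.58691598, 0.40421045]), 'tool_rot': array([ 0.27447574,  1.55347861, -0.27600727]), 'ft_force': array([-0.75140736, -0.51239961,  0.78515732]), 'torque': array([ 0.06626551, -0.0265528 ,  0.00189381]), 'gripper_width': 1.0021436181108399}
```

View pics/scene0.png

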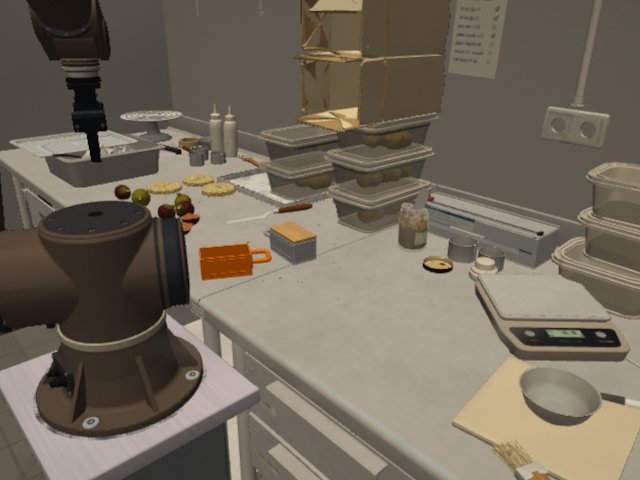

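View pics/side0.png

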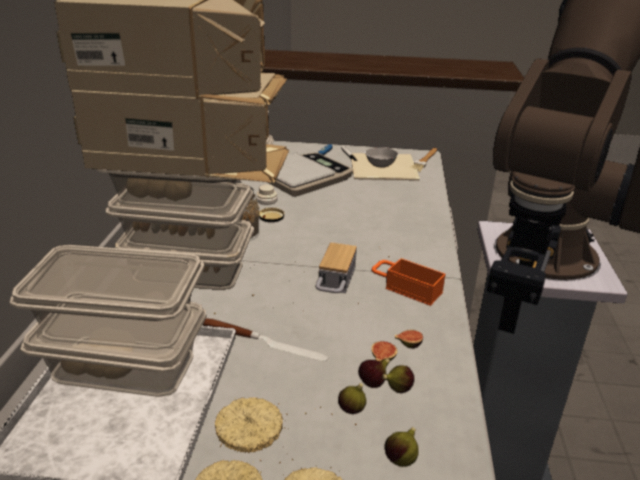

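Candidates: steel tin with a wooden board at scene (293,242) / side (338,265), and the orange look-alike at scene (226,262) / side (415,280). I choose the steel one. Next is a close crop of it from both cameras.

```bash
python3 - <<'E'
import cv2,numpy as np
a=cv2.imread("pics/scene0.png")[210:270,250:330]; b=cv2.imread("pics/side0.png")[230:300,300:380]
a=cv2.resize(a,None,fx=5,fy=5,interpolation=cv2.INTER_CUBIC);b=cv2.resize(b,None,fx=5,fy=5,interpolation=cv2.INTER_CUBIC)
o=np.zeros((350,800,3),np.uint8);o[:300,:400]=a;o[:350,400:]=b
cv2.imwrite("pics/crop0.png",o)
E
```

```text
(no output)
```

View pics/crop0.png

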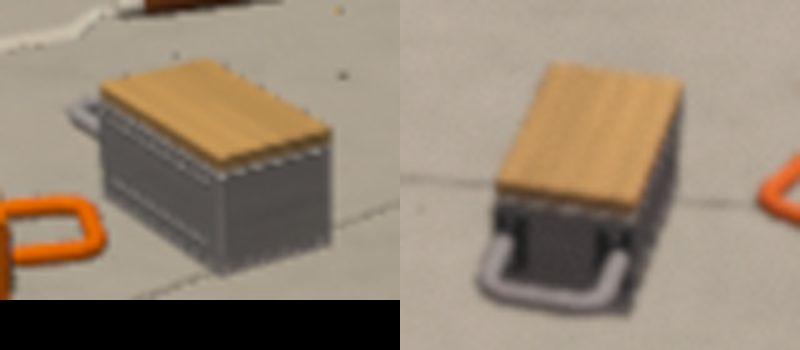

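The crop shows the steel tin with its wooden board and its grey loop handle. In the scene view the handle is at the left end, in the side view at the near end, so the handle points to about world +y. Now I fit the pose from the corners.

```bash
cat > h.py <<'E'
import numpy as np
from scipy.optimize import least_squares
from scipy.spatial.transform import Rotation as R
from station import camera_params
def proj(n,P,c=None):
    c=c or camera_params(n); P=np.atleast_2d(P); q=P@np.array(c["world_to_cam"])[:3,:3].T+np.array(c["world_to_cam"])[:3,3]
    return np.c_[c["cx"]+c["fx"]*q[:,0]/-q[:,2], c["cy"]-c["fy"]*q[:,1]/-q[:,2]]
def ray(n,uv,z):
    c=camera_params(n);W=np.array(c["world_to_cam"]);r=W[:3,:3].T
    o=-r@W[:3,3];d=r@np.array([(uv[0]-c["cx"])/c["fx"],-(uv[1]-c["cy"])/c["fy"],-1]);return o+d*(z-o[2])/d[2]
E
python3 - <<'E'
from h import *
x,y=.032,.056
S=[((102,86),(-x,y,.062)),((208,60),(x,y,.062)),((330,128),(x,-y,.062)),((222,163),(-x,-y,.062)),((224,275),(-x,-y,0)),((330,243),(x,-y,0)),((104,195),(-x,y,0))]
D=[((550,63),(x,-y,.062)),((683,80),(-x,-y,.062)),((632,208),(-x,y,.062)),((497,185),(x,y,.062))]
uS=np.array([s[0] for s in S])/5+[250,210]-.4; uD=(np.array([s[0] for s in D])-[400,0])/5+[300,230]-.4
PS=np.array([s[1] for s in S]);PD=np.array([s[1] for s in D])
T=lambda p,P:R.from_euler('z',p[2]).apply(P)+[p[0],p[1],0]
cs,cd=camera_params("scene"),camera_params("side")
def f(p):return np.r_[(proj("scene",T(p,PS),cs)-uS).ravel(),(proj("side",T(p,PD),cd)-uD).ravel()]
for g in (f,lambda p:f(p)[:14],lambda p:f(p)[14:]):
    r=least_squares(g,[.5,.1,0]);print(r.x,np.abs(r.fun).max(), "handle",T(r.x,np.array([[0,.098,.031]])))
for n,uv in(("scene",(413,245)),("scene",(437,265)),("scene",(485,275)),("scene",(262,270)),("scene",(200,277)),("scene",(230,220)),("scene",(313,207)),("scene",(318,193)),("side",(326,357)),("side",(387,345)),("side",(242,284))):print(n,uv,ray(n,uv,0).round(3))
from station import telemetry
s=telemetry.get_state();print(R.from_rotvec(s["tool_rot"]).as_matrix().round(3))
E
```

```text
[ 0.51079936  0.19640333 -0.12855243] 1.895171969601563 handle [[0.52336283 0.29359469 0.031     ]]
[ 0.50790138  0.19325651 -0.12982711] 1.163586382529985 handle [[0.52058873 0.29043177 0.031     ]]
[ 0.51168356  0.19834698 -0.12531952] 0.7701425845967833 handle [[0.52393276 0.29557844 0.031     ]]
scene (413, 245) [0.776 0.033 0.   ]
scene (437, 265) [ 0.724 -0.079  0.   ]
scene (485, 275) [ 0.764 -0.183  0.   ]
scene (262, 270) [0.398 0.171 0.   ]
scene (200, 277) [0.274 0.234 0.   ]
scene (230, 220) [0.522 0.49  0.   ]
scene (313, 207) [0.775 0.419 0.   ]
scene (318, 193) [0.88  0.512 0.   ]
side (326, 357) [0.508 0.476 0.   ]
side (387, 345) [0.392 0.423 0.   ]
side (242, 284) [0.723 0.252 0.   ]
[[-0.     0.344  0.939]
 [-0.001  0.939 -0.344]
 [-1.    -0.001 -0.   ]]
```

Pose: tin origin ≈ (0.510, 0.196), yaw ≈ -0.129, bar ≈ (0.5225, 0.293, 0.031).

Plan:
1. Pinch the bar from above, tool down, and roll the pair 180° over its bare end while the bar turns in the pinch.
2. Regrip the tin across its sides and lift it off.

First I go to hover.

>>> jog_arm --pt "-0.24 0.2 -0.2 -0.05 0 0 0.1" --pt "-0.24 0.4 -0.4 -0.1 0 0 0.2" --pt "-0.24 0.6 -0.6 -0.2 0 0 0.28" --pt "-0.24 0.8 -0.8 -0.3 0 0 0.28" --pt "-0.24 1 -0.95 -0.35 0 0 0.28" --pt "-0.24 1 -0.95 -0.35 0 0 0.28" --newtons 20

```text
clock: 0.85
eef_pos: [0.3663, 0.4432, 0.3514]
tool_rot: [0.104, 1.569, -0.106]
ft_force: [-1.6, 0.6, 0.1]
gripper_width: 0.425
```

>>> jog_arm --pt "-0.24 0.25 -0.25 -0.1 0 0 0" --pt "-0.24 0.5 -0.5 -0.2 0 0 0" --pt "-0.24 0.8 -0.75 -0.3 0 0 0" --pt "-0.24 1 -0.95 -0.35 0 0 0" --pt "-0.24 1 -0.95 -0.35 0 0 0"

```text
clock: 1.48
eef_pos: [0.516, 0.3008, 0.2991]
tool_rot: [0.105, 1.569, -0.105]
ft_force: [0.0, 0.0, -0.6]
gripper_width: 0.382
```

```bash
python3 - <<'E'
from h import *
from station import telemetry,snapshot
import cv2
s=telemetry.get_state();print({k:np.round(s[k],4) for k in("clock","eef_pos","tool_rot","gripper_width","ft_force","q")});print(R.from_rotvec(s["tool_rot"]).as_matrix().round(3))
c=camera_params("wrist");im=snapshot("wrist");cv2.imwrite("pics/w1.png",im)
import pickle;pickle.dump(c,open("w1.pkl","wb"))
Rz=R.from_euler('z',-.1285);P=Rz.apply([[-.016,.098,.031],[.016,.098,.031],[-.032,.056,.062],[.032,.056,.062]])+[.5108,.1964,0]
print(proj("wrist",P,c).round(1))
E
```

```text
{'clock': np.float64(1.475), 'eef_pos': array([0.516 , 0.3008, 0.2991]), 'tool_rot': array([ 0.1048,  1.5689, -0.1053]), 'gripper_width': np.float64(0.3816), 'ft_force': array([ 4.000e-04,  7.900e-03, -5.901e-01]), 'q': array([ 0.4172,  0.5742,  1.735 ,  0.    ,  0.8331, -1.0199])}
[[-0.001  0.133  0.991]
 [-0.     0.991 -0.133]
 [-1.    -0.    -0.001]]
[[307.6 244.9]
 [308.2 286.5]
 [237.7 235.3]
 [244.4 327.8]]
```

View pics/w1.png

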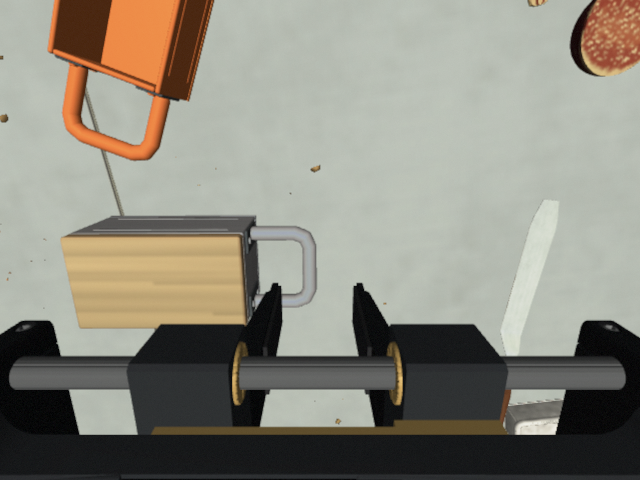

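The wrist view shows the steel loop bar centred near (308,267), against a predicted (308,266), and the tin edges parallel to the jaw axis. The pose is confirmed, so I descend and pinch.

>>> jog_arm --pt "-0.24 0.043 -0.049 0 0 0 0" --pt "-0.24 0.043 -0.049 -0.2 0 0 0" --pt "-0.24 0.043 -0.049 -0.4 0 0 0" --pt "-0.24 0.043 -0.049 -0.55 0 0 0" --pt "-0.24 0.043 -0.049 -0.647 0 0 0" --pt "-0.24 0.043 -0.049 -0.647 0 0 0" --pt "-1 0.043 -0.049 -0.647 0 0 0" --pt "-1 0.043 -0.049 -0.647 0 0 0" --pt "-1 0.043 -0.049 -0.647 0 0 0" --pt "-1 0.043 -0.049 -0.647 0 0 0" --newtons 20

```text
clock: 2.78
eef_pos: [0.5213, 0.2946, 0.2032]
tool_rot: [0.103, 1.568, -0.103]
ft_force: [-0.3, -0.7, 4.1]
gripper_width: 0.097
```

```bash
python3 - <<'E'
from h import *
# bar offsets (along tin +y, z) from start, mm -> units of 150mm in world; d=(sin.1285,cos.1285)
d=np.array([np.sin(.131),np.cos(.131)])
prev=None
for t in range(0,181,6):
    a=np.radians(t)
    if t<=90: v=154*np.cos(a)-31*np.sin(a), 154*np.sin(a)+31*np.cos(a)
    else:
        b=a-np.pi/2; v=-62+31*np.cos(b)-154*np.sin(b), 31*np.sin(-b)*-1+154*np.cos(b)
    s=v[0]-154; h=v[1]-31
    print(t,np.round([s,h],1),"units",np.round(np.r_[d*s,h]/150,3))
E
```

```text
0 [0. 0.] units [0. 0. 0.]
6 [-4.1 15.9] units [-0.004 -0.027  0.106]
12 [-9.8 31.3] units [-0.009 -0.065  0.209]
18 [-17.1  46.1] units [-0.015 -0.113  0.307]
24 [-25.9  60. ] units [-0.023 -0.171  0.4  ]
30 [-36.1  72.8] units [-0.031 -0.239  0.486]
36 [-47.6  84.6] units [-0.041 -0.315  0.564]
42 [-60.3  95.1] units [-0.053 -0.399  0.634]
48 [-74.  104.2] units [-0.064 -0.489  0.695]
54 [-88.6 111.8] units [-0.077 -0.585  0.745]
60 [-103.8  117.9] units [-0.09  -0.686  0.786]
66 [-119.7  122.3] units [-0.104 -0.791  0.815]
72 [-135.9  125. ] units [-0.118 -0.898  0.834]
78 [-152.3  126.1] units [-0.133 -1.007  0.841]
84 [-168.7  125.4] units [-0.147 -1.115  0.836]
90 [-185.  123.] units [-0.161 -1.223  0.82 ]
96 [-201.3  125.4] units [-0.175 -1.33   0.836]
102 [-217.7  126.1] units [-0.19  -1.439  0.841]
108 [-234.1  125. ] units [-0.204 -1.547  0.834]
114 [-250.3  122.3] units [-0.218 -1.654  0.815]
120 [-266.2  117.9] units [-0.232 -1.759  0.786]
126 [-281.4  111.8] units [-0.245 -1.86   0.745]
132 [-296.   104.2] units [-0.258 -1.956  0.695]
138 [-309.7   95.1] units [-0.27  -2.047  0.634]
144 [-322.4   84.6] units [-0.281 -2.131  0.564]
150 [-333.9   72.8] units [-0.291 -2.207  0.486]
156 [-344.1   60. ] units [-0.3   -2.274  0.4  ]
162 [-352.9   46.1] units [-0.307 -2.332  0.307]
168 [-360.2   31.3] units [-0.314 -2.381  0.209]
174 [-365.9   15.9] units [-0.319 -2.419  0.106]
180 [-370.    0.] units [-0.322 -2.446  0.   ]
```

>>> jog_arm --pt "-1 -0.002 -0.013 0.053 0 0 0" --pt "-1 -0.004 -0.027 0.106 0 0 0" --pt "-1 -0.006 -0.045 0.158 0 0 0" --pt "-1 -0.009 -0.065 0.209 0 0 0" --pt "-1 -0.012 -0.088 0.259 0 0 0" --pt "-1 -0.015 -0.113 0.307 0 0 0" --pt "-1 -0.019 -0.141 0.354 0 0 0" --pt "-1 -0.023 -0.171 0.4 0 0 0" --pt "-1 -0.027 -0.204 0.444 0 0 0" --pt "-1 -0.031 -0.239 0.486 0 0 0"

```text
clock: 4.03
eef_pos: [0.5165, 0.2584, 0.2761]
tool_rot: [0.103, 1.568, -0.103]
ft_force: [0.8, 4.0, 0.1]
gripper_width: 0.097
```

```bash
python3 - <<'E'
from h import *
from station import telemetry,snapshot
import cv2
s=telemetry.get_state();print({k:np.round(s[k],4) for k in("clock","eef_pos","gripper_width","ft_force")})
a=snapshot("scene")[170:290,210:370];b=snapshot("side")[180:320,260:420]
o=np.zeros((350,800,3),np.uint8);o[:300,:400]=cv2.resize(a,(400,300),interpolation=2);o[:350,400:]=cv2.resize(b,(400,350),interpolation=2);cv2.imwrite("pics/r1.png",o)
E
```

```text
{'clock': np.float64(4.025), 'eef_pos': array([0.5165, 0.2584, 0.2761]), 'gripper_width': np.float64(0.0966), 'ft_force': array([0.8022, 4.0179, 0.0545])}
```

View pics/r1.png

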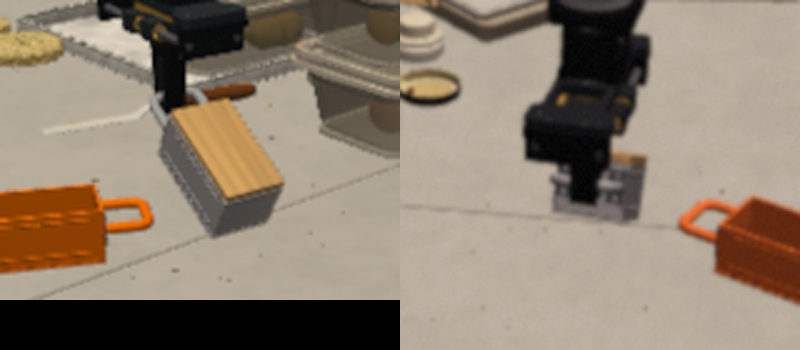

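The tin is tilted about 30° on its bare end, the board is seated and the bar is held between the fingers. I continue to upright.

>>> jog_arm --pt "-1 -0.005 -0.037 0.04 0 0 0" --pt "-1 -0.01 -0.076 0.078 0 0 0" --pt "-1 -0.016 -0.117 0.114 0 0 0" --pt "-1 -0.022 -0.16 0.148 0 0 0" --pt "-1 -0.027 -0.204 0.18 0 0 0" --pt "-1 -0.033 -0.25 0.209 0 0 0" --pt "-1 -0.039 -0.297 0.235 0 0 0" --pt "-1 -0.046 -0.346 0.259 0 0 0" --pt "-1 -0.052 -0.396 0.281 0 0 0" --pt "-1 -0.059 -0.447 0.3 0 0 0"

```text
clock: 5.38
eef_pos: [0.5078, 0.1914, 0.3218]
tool_rot: [0.104, 1.566, -0.102]
ft_force: [0.8, 4.7, 6.5]
gripper_width: 0.097
```

>>> jog_arm --pt "-1 -0.007 -0.052 0.016 0 0 0" --pt "-1 -0.014 -0.105 0.029 0 0 0" --pt "-1 -0.021 -0.158 0.04 0 0 0" --pt "-1 -0.028 -0.212 0.048 0 0 0" --pt "-1 -0.035 -0.266 0.053 0 0 0" --pt "-1 -0.043 -0.321 0.055 0 0 0" --pt "-1 -0.05 -0.375 0.055 0 0 0" --pt "-1 -0.057 -0.429 0.051 0 0 0" --pt "-1 -0.064 -0.483 0.045 0 0 0" --pt "-1 -0.071 -0.537 0.036 0 0 0"

```text
clock: 6.62
eef_pos: [0.497, 0.1104, 0.3263]
tool_rot: [0.103, 1.568, -0.103]
ft_force: [0.5, 0.1, 4.2]
gripper_width: 0.096
```

```bash
python3 - <<'E'
from h import *
from station import telemetry,snapshot
import cv2
s=telemetry.get_state();print({k:np.round(s[k],4) for k in("clock","eef_pos","gripper_width","ft_force")})
a=snapshot("scene")[170:290,230:390];b=snapshot("side")[160:300,260:420]
o=np.zeros((350,800,3),np.uint8);o[:300,:400]=cv2.resize(a,(400,300),interpolation=2);o[:350,400:]=cv2.resize(b,(400,350),interpolation=2);cv2.imwrite("pics/r2.png",o)
E
```

```text
{'clock': np.float64(6.625), 'eef_pos': array([0.497 , 0.1104, 0.3263]), 'gripper_width': np.float64(0.0962), 'ft_force': array([0.4883, 0.072 , 4.2044])}
```

View pics/r2.png

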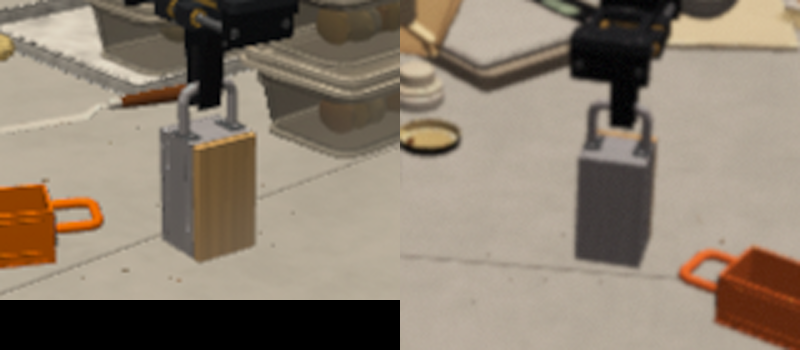

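The pair stands upright on its bare end, with the board flush on the -y face. I tip it on over the board edge, leading the handle about 1 mm extra per row so the board stays pressed in.

>>> jog_arm --pt "-1 -0.008 -0.06 0.008 0 0 0" --pt "-1 -0.016 -0.12 0.015 0 0 0" --pt "-1 -0.024 -0.181 0.019 0 0 0" --pt "-1 -0.033 -0.242 0.02 0 0 0" --pt "-1 -0.04 -0.303 0.017 0 0 0" --pt "-1 -0.048 -0.364 0.012 0 0 0" --pt "-1 -0.056 -0.424 0.004 0 0 0" --pt "-1 -0.064 -0.484 -0.007 0 0 0" --pt "-1 -0.072 -0.543 -0.021 0 0 0" --pt "-1 -0.08 -0.602 -0.036 0 0 0"

```text
clock: 7.98
eef_pos: [0.486, 0.0204, 0.3235]
tool_rot: [0.103, 1.561, -0.102]
ft_force: [-1.0, 1.8, 30.5]
gripper_width: 0.097
```

```bash
python3 - <<'E'
from h import *
from station import telemetry,snapshot
import cv2
s=telemetry.get_state();print({k:np.round(s[k],4) for k in("clock","eef_pos","gripper_width","ft_force")})
a=snapshot("scene")[170:290,250:410];b=snapshot("side")[160:300,260:420]
o=np.zeros((350,800,3),np.uint8);o[:300,:400]=cv2.resize(a,(400,300),interpolation=2);o[:350,400:]=cv2.resize(b,(400,350),interpolation=2);cv2.imwrite("pics/r3.png",o)
E
```

```text
{'clock': np.float64(7.975), 'eef_pos': array([0.486 , 0.0204, 0.3235]), 'gripper_width': np.float64(0.0973), 'ft_force': array([-1.0146,  1.8439, 30.4799])}
```

View pics/r3.png

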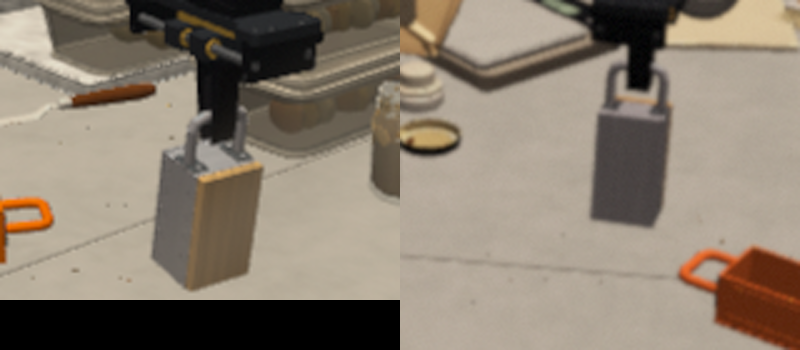

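The pair slid along the table and tilted only about 10°, and the press has risen to 30 N. I measure the tilt before going on.

```bash
cat >> h.py <<'E'
U=np.array([np.cos(.131),-np.sin(.131),0]);D=np.array([np.sin(.131),np.cos(.131),0])
def plan(y0,rows):
    "rows (s mm,h mm,phi deg) of the grasp point & tool tilt rel. to call start, start tilt y0 deg"
    t=lambda p:.171*(-np.sin(np.radians(p))*D+np.array([0,0,np.cos(np.radians(p))]))
    for s,h,p in rows:
        v=D*s/1e3+np.array([0,0,h/1e3])+t(p)-t(y0); print([float(x) for x in np.round(np.r_[v/.15,U*(p-y0)/45],3)])
E
python3 - <<'E'
from h import *
x=.032
uv=np.array([(262,163),(201,180),(248,272),(190,288),(153,258),(163,150)])/2.5+[250,170]-.3
# rel. to P2: along-tin Y (from -y end), Z from lip face
P=np.array([(x,.112,0),(-x,.112,0),(x,0,0),(-x,0,0),(-x,0,-.062),(-x,.112,-.062)])
c=camera_params("scene")
def f(p):
    # tilt t past upright: tin y-> (D*-sin t, cos t), tin z -> (-D cos t, -sin t)
    t=p[2];ey=-np.sin(t)*D+np.array([0,0,np.cos(t)]);ez=-np.cos(t)*D-np.array([0,0,np.sin(t)])
    W=np.outer(P[:,0],U)+np.outer(P[:,1],ey)+np.outer(P[:,2],ez)+[p[0],p[1],0]
    return (proj("scene",W,c)-uv).ravel()
r=least_squares(f,[.5,.03,.1]);print(r.x,np.degrees(r.x[2]),r.fun.reshape(-1,2).round(1))
t=r.x[2];print("bar",np.array([r.x[0],r.x[1],0])+.154*(-np.sin(t)*D+np.array([0,0,np.cos(t)]))+.031*(np.cos(t)*D+np.array([0,0,np.sin(t)])))
E
```

```text
[0.4862641  0.01209498 0.12553674] 7.192725240841966 [[ 0.6 -0.2]
 [ 0.6 -0.4]
 [ 0.4  0.3]
 [ 0.2  1.4]
 [-0.8 -0.4]
 [-1.  -1.2]]
bar [0.48776291 0.02347079 0.15666954]
```

```bash
python3 - <<'E'
from h import *
rows=[]
for t,p in zip([7,7,10,13,16,19,22,25,28,31],[0,2,8,14,20,24,28,32,36,40]):
    a=np.radians(t); rows.append((31*np.cos(a)-154*np.sin(a)-12-.3*(t-7),31*np.sin(a)+154*np.cos(a)-156.6+5,p))
plan(0,rows)
E
```

```text
[0.0, 0.0, 0.034, 0.0, -0.0, 0.0]
[-0.005, -0.039, 0.033, 0.044, -0.006, 0.0]
[-0.029, -0.218, 0.025, 0.176, -0.023, 0.0]
[-0.052, -0.394, 0.002, 0.308, -0.041, 0.0]
[-0.075, -0.567, -0.036, 0.441, -0.058, 0.0]
[-0.092, -0.7, -0.071, 0.529, -0.07, 0.0]
[-0.109, -0.831, -0.115, 0.617, -0.081, 0.0]
[-0.126, -0.958, -0.166, 0.705, -0.093, 0.0]
[-0.143, -1.082, -0.225, 0.793, -0.105, 0.0]
[-0.158, -1.202, -0.291, 0.881, -0.116, 0.0]
```

>>> jog_arm --pt "-1 0 0 0.034 0 0 0" --pt "-1 0 0 0.034 0 0 0" --pt "-1 -0.005 -0.039 0.033 0.044 -0.006 0" --pt "-1 -0.029 -0.218 0.025 0.176 -0.023 0" --pt "-1 -0.052 -0.394 0.002 0.308 -0.041 0" --pt "-1 -0.075 -0.567 -0.036 0.441 -0.058 0" --pt "-1 -0.092 -0.7 -0.071 0.529 -0.07 0" --pt "-1 -0.109 -0.831 -0.115 0.617 -0.081 0" --pt "-1 -0.109 -0.831 -0.115 0.617 -0.081 0" --newtons 45

```text
clock: 9.2
eef_pos: [0.4687, -0.105, 0.3027]
tool_rot: [0.482, 1.503, 0.279]
ft_force: [-0.5, -0.3, -5.1]
gripper_width: 0.092
```

```bash
python3 - <<'E'
from h import *
from station import telemetry,snapshot
import cv2
s=telemetry.get_state();print({k:np.round(s[k],4) for k in("clock","eef_pos","gripper_width","ft_force","tool_rot")});m=R.from_rotvec(s["tool_rot"]).as_matrix();print("grasp",s["eef_pos"]+.171*m[:,0],m[:,0])
a=snapshot("scene")[170:290,250:410];b=snapshot("side")[160:300,260:420]
o=np.zeros((350,800,3),np.uint8);o[:300,:400]=cv2.resize(a,(400,300),interpolation=2);o[:350,400:]=cv2.resize(b,(400,350),interpolation=2);cv2.imwrite("pics/r4.png",o)
E
```

```text
{'clock': np.float64(9.2), 'eef_pos': array([ 0.4687, -0.105 ,  0.3027]), 'gripper_width': np.float64(0.0924), 'ft_force': array([-0.4543, -0.2806, -5.0958]), 'tool_rot': array([0.4825, 1.5029, 0.2788])}
grasp [ 0.47919306 -0.02547698  0.15170485] [ 0.06142879  0.46514809 -0.88309895]
```

View pics/r4.png

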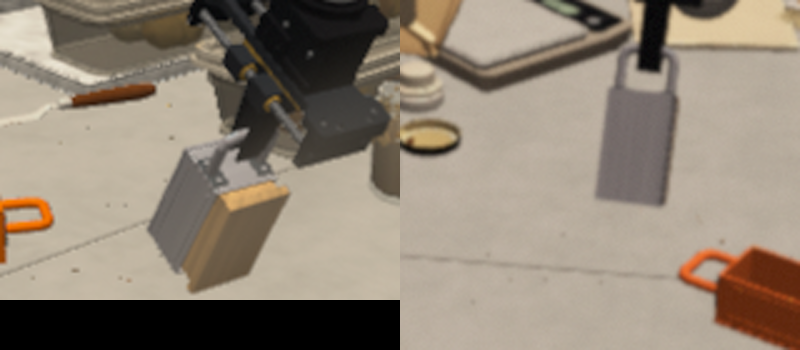

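The pair is now about 27° past upright and still together, with the board showing a few mm of gap. The tool carries most of the weight, so the bar is slightly too high. I lower it while rotating and leading, so that the tin closes onto the board.

```bash
python3 - <<'E'
from h import *
H=lambda t:31*np.sin(np.radians(t))+154*np.cos(np.radians(t)); S=lambda t:31*np.cos(np.radians(t))-154*np.sin(np.radians(t))
plan(27.8,[(S(t)-S(27)-.6*(t-27)-l,H(t)-H(27)+o,p) for t,p,o,l in zip([27,28,31,34,37,40,43,46,49,52],[28,29,32,35,37,38,38,38,38,38],[-2,-4,-4,-4,-4,-4,-4,-4,-4,-4],[2,4]+[4]*8)])
E
```

```text
[-0.002, -0.017, -0.015, 0.004, -0.001, 0.0]
[-0.009, -0.069, -0.043, 0.026, -0.003, 0.0]
[-0.024, -0.183, -0.09, 0.093, -0.012, 0.0]
[-0.039, -0.295, -0.143, 0.159, -0.021, 0.0]
[-0.051, -0.389, -0.189, 0.203, -0.027, 0.0]
[-0.061, -0.464, -0.226, 0.225, -0.03, 0.0]
[-0.069, -0.523, -0.254, 0.225, -0.03, 0.0]
[-0.077, -0.581, -0.284, 0.225, -0.03, 0.0]
[-0.084, -0.637, -0.316, 0.225, -0.03, 0.0]
[-0.091, -0.691, -0.35, 0.225, -0.03, 0.0]
```

>>> jog_arm --pt "-1 -0.002 -0.017 -0.015 0.004 -0.001 0" --pt "-1 -0.009 -0.069 -0.043 0.026 -0.003 0" --pt "-1 -0.024 -0.183 -0.09 0.093 -0.012 0" --pt "-1 -0.039 -0.295 -0.143 0.159 -0.021 0" --pt "-1 -0.051 -0.389 -0.189 0.203 -0.027 0" --pt "-1 -0.061 -0.464 -0.226 0.225 -0.03 0"

```text
clock: 10.05
eef_pos: [0.4597, -0.1732, 0.2695]
tool_rot: [0.616, 1.462, 0.422]
ft_force: [0.1, 3.2, -0.4]
gripper_width: 0.093
```

```bash
python3 - <<'E'
from h import *
from station import telemetry,snapshot
import cv2
s=telemetry.get_state();print({k:np.round(s[k],4) for k in("clock","eef_pos","gripper_width","ft_force","tool_rot")});m=R.from_rotvec(s["tool_rot"]).as_matrix();print("grasp",s["eef_pos"]+.171*m[:,0],m[:,0])
a=snapshot("scene")[190:290,270:400];b=snapshot("side")[160:300,260:420]
cv2.imwrite("pics/r5.png",cv2.resize(a,None,fx=6,fy=6,interpolation=2));cv2.imwrite("pics/r5s.png",b)
E
```

```text
{'clock': np.float64(10.05), 'eef_pos': array([ 0.4597, -0.1732,  0.2695]), 'gripper_width': np.float64(0.0935), 'ft_force': array([ 0.0929,  3.2097, -0.4349]), 'tool_rot': array([0.6164, 1.4615, 0.4215])}
grasp [ 0.47343056 -0.06822443  0.13524311] [ 0.0805746   0.61416363 -0.78505463]
```

View pics/r5.png

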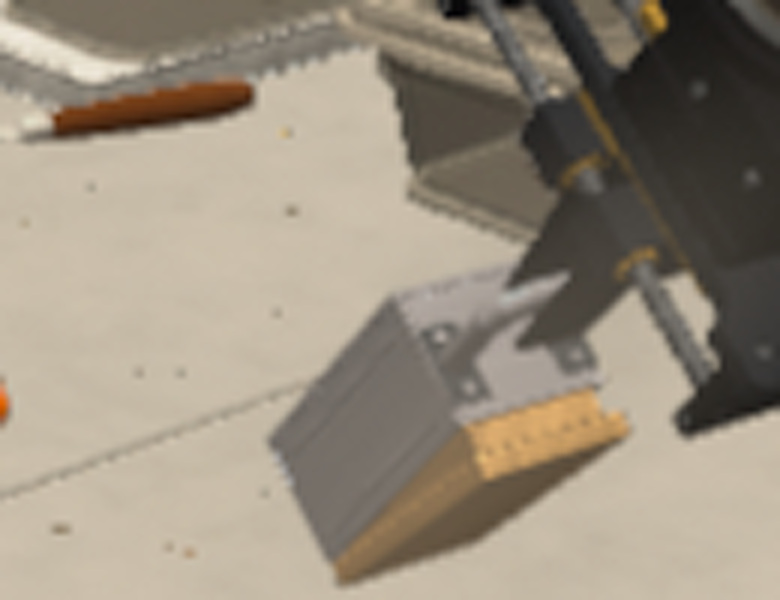

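The view shows it about 40° past upright: the board edge rests on the table, the gap at the bottom is closed, and the board is slightly cocked at the handle end but held in. I carry on lowering with a lighter pinch, un-tilting the tool.

```bash
python3 - <<'E'
from h import *
H=lambda t:31*np.sin(np.radians(t))+154*np.cos(np.radians(t)); S=lambda t:31*np.cos(np.radians(t))-154*np.sin(np.radians(t))
T=[42,45,48,51,54,57,60,63,66,69];F=[38,38,37,36,34,32,29,26,23,20]
plan(38,[(S(t)-S(40)-.5*(t-40),H(t)-H(40)-.5,p) for t,p in zip(T,F)])
T=[72,75,78,81,83,85,87,88.5,89.5,90];F=[17,14,11,8,6,4,2,1,0,0];print()
plan(20,[(S(t)-S(69)-.5*(t-69),H(t)-H(69),p) for t,p in zip(T,F)])
E
```

```text
[-0.005, -0.038, -0.021, 0.0, -0.0, 0.0]
[-0.012, -0.094, -0.051, 0.0, -0.0, 0.0]
[-0.017, -0.133, -0.07, -0.022, 0.003, -0.0]
[-0.022, -0.17, -0.092, -0.044, 0.006, -0.0]
[-0.025, -0.188, -0.105, -0.088, 0.012, -0.0]
[-0.027, -0.204, -0.122, -0.132, 0.017, -0.0]
[-0.026, -0.2, -0.132, -0.198, 0.026, -0.0]
[-0.025, -0.192, -0.146, -0.264, 0.035, -0.0]
[-0.024, -0.181, -0.165, -0.33, 0.044, -0.0]
[-0.022, -0.166, -0.189, -0.397, 0.052, -0.0]

[0.002, 0.018, -0.028, -0.066, 0.009, -0.0]
[0.005, 0.04, -0.061, -0.132, 0.017, -0.0]
[0.009, 0.065, -0.097, -0.198, 0.026, -0.0]
[0.012, 0.093, -0.138, -0.264, 0.035, -0.0]
[0.015, 0.114, -0.168, -0.308, 0.041, -0.0]
[0.018, 0.136, -0.2, -0.353, 0.046, -0.0]
[0.021, 0.159, -0.233, -0.397, 0.052, -0.0]
[0.022, 0.167, -0.259, -0.419, 0.055, -0.0]
[0.024, 0.18, -0.276, -0.441, 0.058, -0.0]
[0.023, 0.176, -0.285, -0.441, 0.058, -0.0]
```

>>> jog_arm --pt "-1 -0.005 -0.038 -0.021 0 0 0" --pt "-1 -0.012 -0.094 -0.051 0 0 0" --pt "-1 -0.017 -0.133 -0.07 -0.022 0.003 0" --pt "-1 -0.022 -0.17 -0.092 -0.044 0.006 0" --pt "-1 -0.025 -0.188 -0.105 -0.088 0.012 0" --pt "-1 -0.027 -0.204 -0.122 -0.132 0.017 0" --pt "-1 -0.026 -0.2 -0.132 -0.198 0.026 0" --pt "-1 -0.025 -0.192 -0.146 -0.264 0.035 0" --pt "-1 -0.024 -0.181 -0.165 -0.33 0.044 0" --pt "-1 -0.022 -0.166 -0.189 -0.397 0.052 0" --newtons 18

```text
clock: 11.4
eef_pos: [0.4563, -0.1982, 0.2411]
tool_rot: [0.374, 1.527, 0.172]
ft_force: [0.1, 2.5, -2.6]
gripper_width: 0.101
```

```bash
python3 - <<'E'
from h import *
from station import telemetry,snapshot
import cv2
s=telemetry.get_state();print({k:np.round(s[k],4) for k in("clock","eef_pos","gripper_width","ft_force","tool_rot")});m=R.from_rotvec(s["tool_rot"]).as_matrix();print("grasp",s["eef_pos"]+.171*m[:,0],m[:,0])
a=snapshot("scene")[190:290,270:400]
cv2.imwrite("pics/r6.png",cv2.resize(a,None,fx=6,fy=6,interpolation=2))
E
```

```text
{'clock': np.float64(11.4), 'eef_pos': array([ 0.4563, -0.1982,  0.2411]), 'gripper_width': np.float64(0.1008), 'ft_force': array([ 0.1233,  2.4802, -2.5681]), 'tool_rot': array([0.3742, 1.5274, 0.1722])}
grasp [ 0.46402609 -0.14007086  0.08048491] [ 0.04543019  0.33981025 -0.93939613]
```

View pics/r6.png

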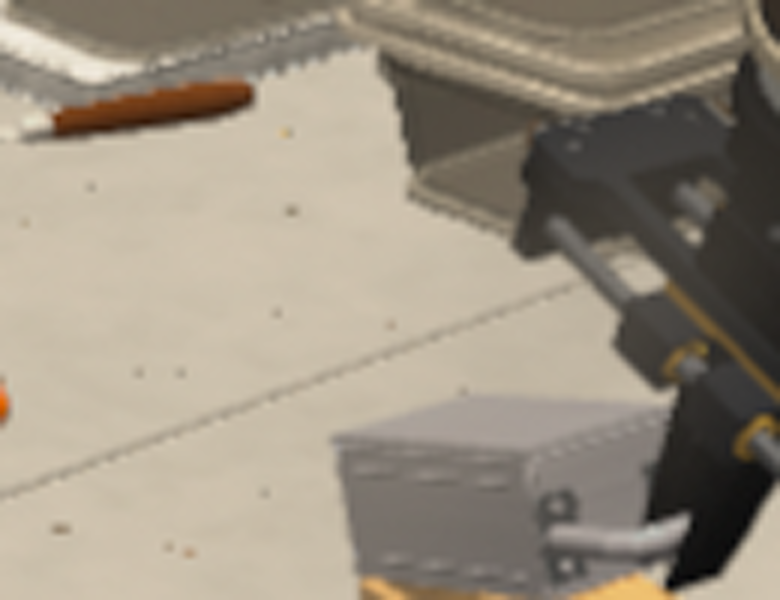

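The pair is nearly over, with the board still under the tin. Final lowering next.

>>> jog_arm --pt "-1 0.002 0.018 -0.028 -0.066 0.009 0" --pt "-1 0.005 0.04 -0.061 -0.132 0.017 0" --pt "-1 0.009 0.065 -0.097 -0.198 0.026 0" --pt "-1 0.012 0.093 -0.138 -0.264 0.035 0" --pt "-1 0.015 0.114 -0.168 -0.308 0.041 0" --pt "-1 0.018 0.136 -0.2 -0.353 0.046 0" --pt "-1 0.021 0.159 -0.233 -0.397 0.052 0" --pt "-1 0.022 0.167 -0.259 -0.419 0.055 0" --pt "-1 0.024 0.178 -0.276 -0.441 0.058 0" --pt "-1 0.024 0.178 -0.283 -0.441 0.058 0"

```text
clock: 12.7
eef_pos: [0.46, -0.1717, 0.1992]
tool_rot: [0.104, 1.567, -0.1]
ft_force: [-4.5, -3.1, 8.9]
gripper_width: 0.094
```

```bash
python3 - <<'E'
from h import *
from station import telemetry,snapshot
import cv2
s=telemetry.get_state();print({k:np.round(s[k],4) for k in("clock","eef_pos","gripper_width","ft_force","tool_rot")});m=R.from_rotvec(s["tool_rot"]).as_matrix();print("grasp",s["eef_pos"]+.171*m[:,0],m)
a=snapshot("scene")[220:320,280:410];b=snapshot("side")[180:280,270:400]
cv2.imwrite("pics/r7.png",np.hstack([cv2.resize(a,(400,308),interpolation=2),cv2.resize(b,(400,308),interpolation=2)]))
E
```

```text
{'clock': np.float64(12.7), 'eef_pos': array([ 0.46  , -0.1717,  0.1992]), 'gripper_width': np.float64(0.0944), 'ft_force': array([-4.4677, -3.1396,  8.9177]), 'tool_rot': array([ 0.104 ,  1.567 , -0.1001])}
grasp [ 0.4602233  -0.17132071  0.02821637] [[ 0.00154239  0.12962506  0.99156188]
 [ 0.00234232  0.99155987 -0.12962844]
 [-0.99999607  0.00252249  0.00122575]]
```

View pics/r7.png

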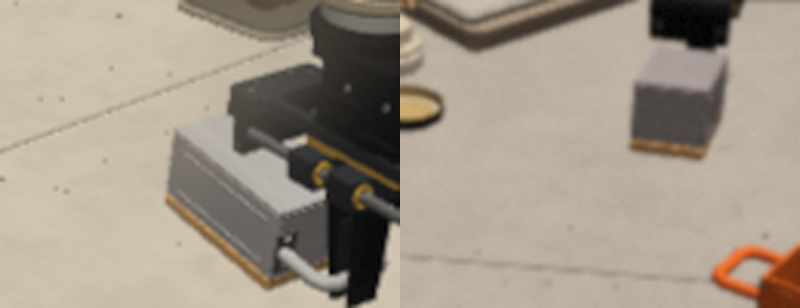

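The pair is fully turned over: tin flat and flush on the board, orange strip at the bottom. I release the bar, rise and measure the tin pose for the regrip.

>>> jog_arm --pt "-1 0 0 0.01 0 0 0" --pt "-0.24 0 0 0.01 0 0 0" --pt "-0.24 0 0 0.01 0 0 0" --pt "-0.24 0 0 0.01 0 0 0" --pt "-0.24 0 0 0.1 0 0 0" --pt "-0.24 0 0 0.3 0 0 0" --pt "-0.24 0 0 0.6 0 0 0" --pt "-0.24 0 0 0.8 0 0 0" --pt "-0.24 0 0 0.8 0 0 0"

```text
clock: 13.92
eef_pos: [0.4599, -0.1716, 0.3213]
tool_rot: [0.103, 1.563, -0.102]
ft_force: [-0.1, 0.5, -0.4]
gripper_width: 0.379
```

```bash
python3 - <<'E'
from h import *
from station import telemetry,snapshot
import cv2
s=telemetry.get_state();print({k:np.round(s[k],4) for k in("clock","eef_pos","gripper_width","ft_force","q")})
c=camera_params("wrist");w=snapshot("wrist");cv2.imwrite("pics/w8.png",w);import pickle;pickle.dump(c,open("w8.pkl","wb"))
x,y=.032,.056
uS=np.array([(178,130),(167,198),(268,287),(278,213)])/3.077+[280,220]-.3;uD=np.array([(231,150),(303,156)])/3.077+[270,180]-.3
PS=np.array([(-x,y,.062),(-x,y,0),(-x,-y,0),(-x,-y,.062)]);PD=np.array([(x,y,0),(-x,y,0)])
T=lambda p,P:R.from_euler('z',p[2]).apply(P)+[p[0],p[1],0]
cs,cd=camera_params("scene"),camera_params("side")
f=lambda p:np.r_[(proj("scene",T(p,PS),cs)-uS).ravel(),(proj("side",T(p,PD),cd)-uD).ravel()]
r=least_squares(f,[.47,-.07,-.13]);print(r.x,r.fun.round(1))
r.x=[.473,-.0741,-.131]
print("wrist pred tin top corners",proj("wrist",T(r.x,np.array([(-x,y,.062),(x,y,.062),(x,-y,.062),(-x,-y,.062)])),c).round(1))
# steel/bright-segment in wrist picture
print("mean colours", w[240,300],w[100,400],w[280,200])
E
```

```text
{'clock': np.float64(13.925), 'eef_pos': array([ 0.4599, -0.1716,  0.3213]), 'gripper_width': np.float64(0.379), 'ft_force': array([-0.0671,  0.5089, -0.3542]), 'q': array([-0.4924,  0.4168,  1.9752,  0.0046,  0.7456, -1.936 ])}
[ 0.47532503 -0.07642575 -0.19463919] [-0.7  3.3  2.2  7.5  0.4  2.5 -1.4 -1.5 -2.7  4.4 -2.5  6.5]
wrist pred tin top corners [[548.1 212. ]
 [531.2 299.6]
 [375.  299.8]
 [379.5 212.2]]
mean colours [179 190 184] [173 184 178] [176 187 181]
```

```bash
python3 - <<'E'
from h import *
import cv2,pickle
w=cv2.imread("pics/w8.png");c=pickle.load(open("w8.pkl","rb"))
for r in (225,255,270,285):print(r,[tuple(int(v) for v in w[r,k]) for k in range(340,620,20)])
for k in (420,470,520):print(k,[(r,tuple(int(v) for v in w[r,k])) for r in range(180,340,8)])
E
```

```text
225 [(179, 190, 184), (180, 191, 184), (78, 78, 74), (173, 173, 166), (174, 174, 166), (173, 173, 165), (173, 173, 166), (172, 173, 165), (172, 172, 166), (174, 173, 167), (173, 173, 166), (176, 185, 180), (177, 187, 181), (176, 186, 180)]
255 [(177, 187, 180), (177, 187, 182), (59, 59, 59), (175, 175, 169), (173, 175, 167), (173, 173, 166), (172, 172, 165), (170, 170, 164), (170, 171, 164), (171, 171, 164), (170, 171, 163), (172, 183, 177), (172, 183, 178), (178, 188, 183)]
270 [(164, 174, 169), (155, 164, 158), (59, 61, 62), (177, 177, 170), (174, 173, 166), (173, 173, 166), (171, 172, 164), (172, 172, 164), (171, 171, 165), (172, 173, 166), (172, 173, 165), (174, 185, 179), (173, 184, 179), (174, 185, 179)]
285 [(176, 187, 181), (12, 10, 12), (61, 62, 63), (172, 172, 165), (172, 172, 165), (173, 173, 166), (172, 172, 166), (172, 172, 165), (173, 173, 166), (173, 173, 166), (177, 184, 178), (175, 185, 180), (175, 186, 180), (176, 187, 181)]
420 [(180, (173, 184, 177)), (188, (178, 189, 182)), (196, (177, 189, 182)), (204, (83, 85, 87)), (212, (86, 88, 89)), (220, (164, 164, 157)), 
[... 581 characters left out ...]
170, 164)), (268, (173, 173, 166)), (276, (171, 170, 164)), (284, (172, 171, 165)), (292, (175, 175, 168)), (300, (173, 174, 168)), (308, (174, 184, 178)), (316, (174, 185, 180)), (324, (81, 86, 82)), (332, (23, 22, 19))]
520 [(180, (181, 191, 185)), (188, (181, 192, 186)), (196, (179, 190, 184)), (204, (80, 81, 82)), (212, (81, 83, 84)), (220, (164, 164, 157)), (228, (170, 170, 164)), (236, (176, 176, 169)), (244, (168, 169, 162)), (252, (172, 173, 165)), (260, (173, 173, 165)), (268, (173, 173, 166)), (276, (172, 172, 165)), (284, (173, 173, 166)), (292, (179, 178, 171)), (300, (176, 178, 172)), (308, (178, 188, 183)), (316, (178, 189, 183)), (324, (177, 187, 182)), (332, (178, 189, 184))]
```

```bash
python3 - <<'E'
from h import *
import cv2,pickle
w=cv2.GaussianBlur(cv2.imread("pics/w8.png"),(3,3),0).astype(int);c=pickle.load(open("w8.pkl","rb"))
m=((w[...,1]-w[...,0]<5)&(w[...,1]>135)).astype(np.uint8);m[:195]=0;m[318:]=0;m[:,:340]=0
m=cv2.morphologyEx(m,cv2.MORPH_OPEN,np.ones((5,5),np.uint8))
n,l,st,_=cv2.connectedComponentsWithStats(m);i=1+st[1:,4].argmax();print(st[i])
pts=np.argwhere(l==i)[:,::-1].astype(np.float32)
W=np.array(c["world_to_cam"]);r=W[:3,:3].T;o=-r@W[:3,3]
d=np.c_[(pts[:,0]-c["cx"])/c["fx"],-(pts[:,1]-c["cy"])/c["fy"],-np.ones(len(pts))]@r.T
X=o+d*((.062-o[2])/d[:,2])[:,None]
print(cv2.minAreaRect((X[:,:2]*1000).astype(np.float32)))
E
```

```text
[  381   213   172    88 14051]
((474.0265197753906, -70.24042510986328), (111.65402221679688, 63.660526275634766), 82.53192901611328)
```

The wrist segmentation gives the tin top at centre (0.474, -0.070), 111.7×63.7 mm, yaw -0.130. I turn the jaws by -90° and hover above it.

>>> jog_arm --pt "0.3 0.02 0.13 0 0 0 -0.2" --pt "0.6 0.04 0.26 0 0 0 -0.4" --pt "1 0.06 0.4 0 0 0 -0.6" --pt "1 0.08 0.54 0 0 0 -0.8" --pt "1 0.094 0.667 0 0 0 -1" --pt "1 0.094 0.667 0 0 0 -1" --newtons 30

```text
clock: 14.72
eef_pos: [0.4739, -0.0708, 0.3178]
tool_rot: [0.715, 1.451, -0.711]
ft_force: [0.8, 0.1, 0.5]
gripper_width: 0.953
```

>>> jog_arm --pt "1 0 0 0 0 0 -0.2" --pt "1 0 0 0 0 0 -0.4" --pt "1 0 0 0 0 0 -0.6" --pt "1 0 0 0 0 0 -0.8" --pt "1 0 0 0 0 0 -1" --pt "1 0 0 0 0 0 -1" --pt "1 0 0 0 0 0 -1"

```text
clock: 15.6
eef_pos: [0.4739, -0.0719, 0.3184]
tool_rot: [1.302, 1.145, -1.3]
ft_force: [-0.8, 0.0, 0.3]
gripper_width: 0.999
```

```bash
python3 - <<'E'
from h import *
from station import telemetry
s=telemetry.get_state();print({k:np.round(s[k],4) for k in("clock","eef_pos","gripper_width","ft_force","q")});print(R.from_rotvec(s["tool_rot"]).as_matrix().round(4))
E
```

```text
{'clock': np.float64(15.6), 'eef_pos': array([ 0.4739, -0.0719,  0.3184]), 'gripper_width': np.float64(0.9989), 'ft_force': array([-0.7527,  0.0299,  0.2641]), 'q': array([-2.8860e-01,  4.0800e-01,  2.0043e+00,  2.0000e-04,  7.2650e-01,
       -1.6270e-01])}
[[ 2.700e-03  9.921e-01 -1.257e-01]
 [-7.000e-04 -1.257e-01 -9.921e-01]
 [-1.000e+00  2.800e-03  3.000e-04]]
```

>>> jog_arm --pt "1 0 0 -0.2 0 0 0" --pt "1 0 0 -0.4 0 0 0" --pt "1 0 0 -0.6 0 0 0" --pt "1 0 0 -0.7 0 0 0" --pt "1 0 0 -0.7 0 0 0" --pt "-0.2 0 0 -0.7 0 0 0" --pt "-1 0 0 -0.7 0 0 0" --pt "-1 0 0 -0.7 0 0 0" --pt "-1 0 0 -0.7 0 0 0" --pt "-1 0 0 -0.7 0 0 0" --newtons 25

```text
clock: 16.85
eef_pos: [0.474, -0.0716, 0.214]
tool_rot: [1.306, 1.141, -1.302]
ft_force: [-0.2, -0.3, 6.7]
gripper_width: 0.674
```

>>> jog_arm --pt "-1 0 0 0.02 0 0 0" --pt "-1 0 0 0.04 0 0 0" --pt "-1 0 0 0.06 0 0 0" --pt "-1 0 0 0.08 0 0 0" --pt "-1 0 0 0.11 0 0 0" --pt "-1 0 0 0.14 0 0 0" --pt "-1 0 0 0.18 0 0 0" --pt "-1 0 0 0.22 0 0 0" --pt "-1 0 0 0.26 0 0 0" --pt "-1 0 0 0.3 0 0 0"

```text
clock: 18.1
eef_pos: [0.4739, -0.0716, 0.2591]
tool_rot: [1.306, 1.142, -1.303]
ft_force: [-0.2, -0.0, -4.2]
gripper_width: 0.671
```

```bash
python3 - <<'E'
from h import *
from station import telemetry,snapshot
import cv2
s=telemetry.get_state();print({k:np.round(s[k],4) for k in("clock","eef_pos","gripper_width","ft_force","q")});print(R.from_rotvec(s["tool_rot"]).as_matrix().round(4))
for n in("scene","side"):cv2.imwrite(f"pics/l_{n}.png",snapshot(n))
E
```

```text
{'clock': np.float64(18.1), 'eef_pos': array([ 0.4739, -0.0716,  0.2591]), 'gripper_width': np.float64(0.6709), 'ft_force': array([-0.1551, -0.0428, -4.2192]), 'q': array([-2.8780e-01,  5.0990e-01,  2.0547e+00,  4.0000e-04,  5.7360e-01,
       -1.5740e-01])}
[[ 3.300e-03  9.915e-01 -1.303e-01]
 [-8.000e-04 -1.303e-01 -9.915e-01]
 [-1.000e+00  3.400e-03  3.000e-04]]
```

>>> jog_arm --pt "-1 0 0 0.05 0 0 0" --pt "-1 0 0 0.1 0 0 0" --pt "-1 0 0 0.17 0 0 0" --pt "-1 0 0 0.25 0 0 0" --pt "-1 0 0 0.33 0 0 0" --pt "-1 0 0 0.4 0 0 0" --pt "-1 0 0 0.45 0 0 0" --pt "-1 0 0 0.45 0 0 0" --pt "-1 0 0 0.45 0 0 0"

```text
clock: 19.32
eef_pos: [0.4739, -0.0715, 0.3259]
tool_rot: [1.306, 1.142, -1.303]
ft_force: [-0.5, -0.5, -4.6]
gripper_width: 0.673
```

```bash
python3 - <<'E'
from h import *
from station import telemetry,snapshot
import cv2
for n in("scene","side"):
    im=snapshot(n);cv2.imwrite(f"pics/m_{n}.png",im);print(telemetry.get_state()["ft_force"].round(2))
    c=camera_params(n)
    for z in(.005,.02,.035,.045,.055,.058,.075,.1,.13):
        row=[]
        for a,b in((-.032,.0),(0,.056 if n=="side" else -.0),(0,0)):
            P=np.array([.474,-.0715,z])+U*a+D*b; u,v=proj(n,P,c)[0]; row.append(tuple(int(q) for q in im[int(round(v)),int(round(u))]))
        print(n,z,row)
print(telemetry.get_state()["eef_pos"])
E
```

```text
[-0.06  0.45 -4.22]
scene 0.005 [(58, 96, 125), (74, 125, 164), (74, 125, 164)]
scene 0.02 [(57, 90, 115), (22, 27, 40), (22, 27, 40)]
scene 0.035 [(65, 105, 138), (34, 42, 65), (34, 42, 65)]
scene 0.045 [(40, 47, 57), (52, 78, 110), (52, 78, 110)]
scene 0.055 [(46, 54, 64), (63, 95, 133), (63, 95, 133)]
scene 0.058 [(48, 57, 71), (61, 92, 127), (61, 92, 127)]
scene 0.075 [(56, 66, 83), (80, 93, 108), (80, 93, 108)]
scene 0.1 [(154, 173, 184), (116, 126, 134), (116, 126, 134)]
scene 0.13 [(90, 96, 102), (96, 102, 108), (96, 102, 108)]
[-0.91  0.02 -4.42]
side 0.005 [(105, 134, 162), (53, 77, 102), (54, 86, 119)]
side 0.02 [(95, 141, 183), (41, 65, 92), (4, 4, 14)]
side 0.035 [(72, 108, 141), (45, 71, 101), (12, 17, 40)]
side 0.045 [(76, 98, 122), (7, 9, 24), (49, 78, 119)]
side 0.055 [(109, 127, 145), (9, 12, 23), (39, 63, 99)]
side 0.058 [(106, 121, 135), (15, 20, 39), (57, 89, 135)]
side 0.075 [(75, 84, 99), (20, 33, 60), (34, 51, 85)]
side 0.1 [(159, 174, 187), (38, 58, 95), (104, 112, 121)]
side 0.13 [(123, 135, 145), (60, 61, 67), (59, 61, 66)]
[ 0.47392588 -0.0715558   0.32579465]
```

The tin is lifted 112 mm clear at about 4.3 N, consistent with the tin alone. Pixels above the board are dark brown with almond tones at 45–58 mm, so the cake is on its board. I carry the tin to the free spot near (0.52, 0.23).

>>> jog_arm --pt "-1 0.01 0.08 0.05 0 0 0" --pt "-1 0.03 0.2 0.1 0 0 0" --pt "-1 0.06 0.35 0.1 0 0 0" --pt "-1 0.09 0.5 0.1 0 0 0" --pt "-1 0.11 0.65 0.1 0 0 0" --pt "-1 0.13 0.8 0.1 0 0 0" --pt "-1 0.15 0.92 0.1 0 0 0" --pt "-1 0.15 1 0.1 0 0 0"

```text
clock: 20.42
eef_pos: [0.4965, 0.0796, 0.3413]
tool_rot: [1.305, 1.142, -1.302]
ft_force: [0.5, -0.2, -4.1]
gripper_width: 0.669
```

>>> jog_arm --pt "-1 0.03 0.15 0 0 0 0" --pt "-1 0.06 0.35 0 0 0 0" --pt "-1 0.09 0.55 0 0 0 0" --pt "-1 0.12 0.75 0 0 0 0" --pt "-1 0.15 0.9 0 0 0 0" --pt "-1 0.15 1 0 0 0 0" --pt "-1 0.15 1 0 0 0 0" --pt "-1 0.15 1 -0.2 0 0 0" --pt "-1 0.15 1 -0.4 0 0 0" --pt "-1 0.15 1 -0.4 0 0 0"

```text
clock: 21.68
eef_pos: [0.5187, 0.2276, 0.2797]
tool_rot: [1.304, 1.143, -1.307]
ft_force: [0.7, -0.5, -2.9]
gripper_width: 0.672
```

>>> jog_arm --pt "-1 0 0 -0.1 0 0 0" --pt "-1 0 0 -0.2 0 0 0" --pt "-1 0 0 -0.3 0 0 0" --pt "-1 0 0 -0.38 0 0 0" --pt "-1 0 0 -0.44 0 0 0" --pt "-1 0 0 -0.48 0 0 0" --pt "-1 0 0 -0.5 0 0 0" --pt "-1 0 0 -0.505 0 0 0" --pt "-1 0 0 -0.507 0 0 0"

```text
clock: 22.8
eef_pos: [0.519, 0.2285, 0.2053]
tool_rot: [1.306, 1.142, -1.302]
ft_force: [0.2, -0.5, -3.4]
gripper_width: 0.668
```

>>> jog_arm --pt "1 0 0 0 0 0 0" --pt "1 0 0 0 0 0 0" --pt "1 0 0 0 0 0 0" --pt "1 0 0 0.1 0 0 0" --pt "1 0 0 0.3 0 0 0" --pt "1 0 0 0.6 0 0 0" --pt "1 0 0 0.9 0 0 0" --pt "1 0 0 1 0 0 0" --pt "1 0 0 1 0 0 0"

```text
clock: 23.92
eef_pos: [0.5187, 0.2284, 0.3561]
tool_rot: [1.307, 1.141, -1.301]
ft_force: [0.2, -1.2, -0.5]
gripper_width: 1.001
```

```bash
python3 - <<'E'
from station import telemetry,snapshot
import cv2,numpy as np
s=telemetry.get_state();print(s["clock"],s["eef_pos"],s["ft_force"])
a=snapshot("scene");b=snapshot("side");cv2.imwrite("pics/f_scene.png",a);cv2.imwrite("pics/f_side.png",b)
o=np.zeros((600,800,3),np.uint8)
o[:300,:400]=cv2.resize(a[205:325,220:380],(400,300),interpolation=2);o[:300,400:]=cv2.resize(b[190:310,270:430],(400,300),interpolation=2)
o[300:,:400]=cv2.resize(a[230:290,300:380],(400,300),interpolation=2);o[300:,400:]=cv2.resize(a[150:390,220:540],(400,300),interpolation=cv2.INTER_AREA)
cv2.imwrite("pics/final.png",o)
E
```

```text
23.925 [0.51873087 0.22839068 0.35608379] [ 0.16291536 -1.19394816 -0.49517212]
```

View pics/final.png

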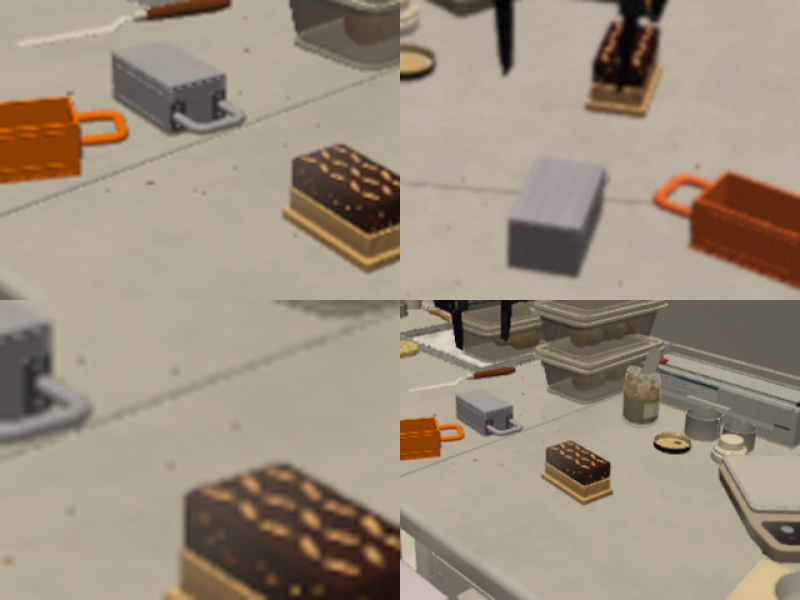

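The final view shows the cake square on its board with almonds up, near scene pixel (337,280). The tin stands mouth down on the table, well clear, near (290,238). Jar, lid, timer and spatula are in their places, and the gripper is clear of everything. I hand the job in.

```bash
python3 -c "
from station import order
print(order.close_job())"
```

```text
the job is handed in; nothing more can be done
None
```

The cake is out and sitting squarely on its board, almonds up. The tin stands mouth down on the table, about 15 cm clear of the board. I handed the job in at about 24 s on the robot's clock.

- **Turning over:** I pinched the handle bar and rolled the tin and board over the bare end together. I then released the bar, gripped the tin across its sides, lifted it straight off and set it down near (0.52, 0.23).
- **Last checks:** The final pictures show the jar, its lid, the timer, the spatula and the orange look-alike where they were. While lifting, the tool carried about 4.3 N, above the tin's own 3.1 N. The pictures showed the cake had stayed on its board, and the extra is probably sensor offset.
- **What did not go to plan:**
  - Just past upright the pair slid along the table instead of tipping, and the wrist force reached about 30 N. I mended this by gripping harder and tilting the tool.
  - The board opened a few millimetres at the handle end partway over, but closed again and looked flush once flat.
  - One corner fit of the turned tin disagreed with the image by up to 7.5 pixels, so I used a wrist-camera measurement for the second grip instead.

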